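Put the hole saws back on their colour tiles

ROBOT

A 6-joint arm with a two-finger parallel gripper is mounted at the origin on the work surface. World frame = base frame: x ahead of the robot, y to its left, z up, the work surface at z = 0. Lengths are in m, angles in rad, forces in N, time in s.
With the tool pointing down it reaches from about 0.375 to 0.9 m from the base axis. Payload 3.1 kg.
Tool frame: the origin (TCP) lies between the finger pads; the fingertips stand 22 mm ahead of it and the grasp point (between the pads) lies 3 mm ahead of it; z points along the fingers, y is the line along which they close (so a half turn about z gives the same grasp; the last joint's range is limited). The gripper opens to 87 mm and grips with 3 to 60 N. Pads are 19 mm wide; open, the fingers measure 117 mm over their backs; the gripper's body (75 mm by 190 mm) begins 51 mm behind the grasp point.
Start: joints at [-1.359, 0.527, 1.433, -0, 1.181, -0.178], TCP at [0.238, -0.578, 0.245] pointing down, gripper open.
Joint ranges: [-3.08, 3.08], [-0.75, 2.2], [0.22, 2.44], [-1.43, 4.57], [0, 2.65], [-2.85, 2.85]. Speed limits (rad/s): [2.79, 2.79, 3.14, 3.14, 3.14, 3.14].

INTERFACE

Orientations are given as a unit quaternion [x, y, z, w].
In Python, from rig import get_obs, camera, get_calibration, hand_in, cut_out gives the robot as it stands.
- The arm moves only by the shell command python3 -m inch 'ROWS' [OPENING] [FORCE]. ROWS is JSON, one flat list of numbers, 6 for each row, row after row: the shift along the tool's x, y, z scaled (see below), then the turn, a rotation vector about the tool's x, y, z scaled (see below). A call has 1 to 20 rows; each row is the pose to reach, as a shift and turn from the pose commanded when the call began, along the tool's axes at that moment; what a row does not reach only later rows make up. The controller multiplies each number of a shift by 0.08 m and each number of a turn by 90 degrees. A row lasts 1/12 s, in which the tool goes at most 41.7 mm and 7.16 degrees, less where a joint would pass 70% of its speed; a pose out of reach is approached as far as the arm can. A call with a number of a shift or a turn outside -1 to 1 is refused whole. A call with a gripper value outside its range is refused whole. OPENING is the finger opening in mm, from 0 to 87, set as the call begins (- or left out, the last holds). The fingers move at their own pace and stop on an object; FORCE is the grip in N (left out, the last holds). Time passes only in rows, so rows that repeat a pose let the fingers close. It gives the time, the measured TCP pose, the force, the opening and the grip force at its end, in the units of the state.
- get_obs(): the state, without advancing time (a new reading comes with each control period).
- camera(name): name is "scene" or "top" or "wrist"; returns the picture (420x560x3 uint8, red, green, blue); there is no depth.
- get_calibration(name): a dict with "vertical_fov" (degrees; the focal length in pixels is half the picture's height over the tangent of half this angle, whatever the lens; pixels are square), "cx", "cy" (the principal point, pixels), "T" (4x4, takes a point from camera to world coordinates). Camera axes: x right, y down, z forward; pixel columns grow to the right and rows downward; lengths in m; the calibration is good to about 2 mm. A picture is of the moment at which its call begins: read the wrist's pose just before it. get_calibration takes no time and is no camera call; for the wrist camera it gives the pose at the moment of the call.
- hand_in(): hands the job in; it is judged then, once.
Trained networks look in the newest picture that a camera, given by its name, has taken for a name from the list of things; names that differ only in an ending like _2 or _b are one class to them, and where a whole thing is asked for, a point or a joint stands for the part that bears it (a point fixed in the world has none). Each returns a list of dicts, best first, with "conf" (0 to 1); they miss things now and then, are a little off and sometimes report something else, mostly with a low value. They report only what shows in the picture. A call takes as long as a camera call. They do not tell look-alikes from the thing itself.
- cut_out(camera, thing): "region" (420x560 bool, what is visible of it) and "bbox" ([left, top, right, bottom] in pixels, round what is visible of it).
The state is a dict: "time": time; "q": joint angles; "joint_velocities": joint speeds; "joint_torque": joint torques, N m; "position": TCP position; "tool_rot": TCP orientation; "ft_force": force on the tool from outside, world axes, zero at the start; "moment": the same for the moment, N m; "grip_width": finger opening in m; "grip_force": force on a finger pad.
Only numpy, scipy, OpenCV 4.12 (cv2) and the standard library are available. Lean on these libraries where they do the work, as an engineer would, in place of code of your own. Each camera call takes 0.05 s, during which the arm holds its last target. There are 200 camera calls.

TASK

Put the four hole saws away: stand each one upright, teeth down, centred on the storage tile whose disc has its colour. The yellow one is packed in the crate among cartons and has to be pulled up out of them. Let no hole saw tip over on the way.

Things in the scene. Friction and masses are not known exactly. Their poses are not given: they have to be found in the camera images.
- saw_red: Red hole saw, teeth down: red solid round cup 44 mm across, 45 mm tall; on it a dark hub 24 mm across, 12 mm tall, then an upright steel shank 12 mm thick, 38 mm long (57 to 95 mm up), handiest to grip. 0.13 to 0.35 kg. Origin: on its axis at the underside (teeth); z up the shank. Starts upright on the open table.
- saw_yellow: Yellow hole saw, teeth down: yellow solid round cup 54 mm across, 45 mm tall; on it a dark hub 24 mm across, 12 mm tall, then an upright steel shank 12 mm thick, 38 mm long (57 to 95 mm up), handiest to grip. 0.13 to 0.35 kg. Origin: on its axis at the underside (teeth); z up the shank. Starts wedged in the crate's middle (0.5 mm play), teeth on its 6 mm floor; only hub and shank rise above the cartons.
- saw_blue: Blue hole saw, teeth down: blue solid round cup 64 mm across, 45 mm tall; on it a dark hub 24 mm across, 12 mm tall, then an upright steel shank 12 mm thick, 38 mm long (57 to 95 mm up), handiest to grip. 0.13 to 0.35 kg. Origin: on its axis at the underside (teeth); z up the shank. Starts upright on the open table.
- saw_green: Green hole saw, teeth down: green solid round cup 74 mm across, 45 mm tall; on it a dark hub 24 mm across, 12 mm tall, then an upright steel shank 12 mm thick, 38 mm long (57 to 95 mm up), handiest to grip. 0.13 to 0.35 kg. Origin: on its axis at the underside (teeth); z up the shank. Starts upright on the open table.
- tile_red: Storage tile for the red hole saw: a flat dark square plate 90 x 90 mm, 10 mm thick, fixed to the table, with a flat red disc 44 mm in diameter in its middle. Origin: centre of its underside, at table height; its top is 10 mm higher; z up.
- tile_yellow: Storage tile for the yellow hole saw: a flat dark square plate 90 x 90 mm, 10 mm thick, fixed to the table, with a flat yellow disc 54 mm in diameter in its middle. Origin: centre of its underside, at table height; its top is 10 mm higher; z up.
- tile_blue: Storage tile for the blue hole saw: a flat dark square plate 90 x 90 mm, 10 mm thick, fixed to the table, with a flat blue disc 64 mm in diameter in its middle. Origin: centre of its underside, at table height; its top is 10 mm higher; z up.
- tile_green: Storage tile for the green hole saw: a flat dark square plate 90 x 90 mm, 10 mm thick, fixed to the table, with a flat green disc 74 mm in diameter in its middle. Origin: centre of its underside, at table height; its top is 10 mm higher; z up.
- crate: Open wooden crate fixed to the table, 131 x 131 mm outside, walls 6 mm thick and 40 mm high, floor 6 mm. Four loose cardboard cartons (tops 51 mm above the table) all but touch the yellow saw in its middle. Origin: centre of its underside; x, y along its walls, z up. Two wooden plugs and a steel socket, under 30 mm tall, stand elsewhere among the things.
Things that resemble listed ones, but are neither listed nor needed, are in the scene too. Leave any pink look-alike of the tile_green alone.

How it is judged:
At the end, for the whole second after the job is handed in: Each hole saw stands upright (within 0.08 rad) and at rest on the tile of its own colour, its axis within 12 mm of the tile's centre, its teeth on the tile's top (7 to 14 mm above the tile's origin) (horizontal distance between saw_red and tile_red below 0.012 m and z of saw_red in the frame of tile_red between 0.007 and 0.014 m and angle between each of saw_red, saw_yellow, saw_blue, saw_green's own z axis and vertical below 0.08 rad and linear speed of each of saw_red, saw_yellow, saw_blue, saw_green below 0.02 m/s and horizontal distance between saw_yellow and tile_yellow below 0.012 m and z of saw_yellow in the frame of tile_yellow between 0.007 and 0.014 m and horizontal distance between saw_blue and tile_blue below 0.012 m and z of saw_blue in the frame of tile_blue between 0.007 and 0.014 m and horizontal distance between saw_green and tile_green below 0.012 m and z of saw_green in the frame of tile_green between 0.007 and 0.014 m); the robot touches nothing.
It fails at once if a hole saw tips over (leans more than 0.8 rad) (angle between any of saw_red, saw_yellow, saw_blue, saw_green's own z axis and vertical above 0.8 rad).
It also fails if it takes over 109 s, if anything falls off the work surface, if the arm or the gripper's body presses on something with over 40 N, if the wrist force passes 120 N, or if a joint passes its speed limit or range.

## Working session

There is one attempt and no reset: what is moved stays moved. The work goes in short steps, Python scripts to look and compute and a shell command to move; the robot and the scene stay as the last step left them, time stands still between calls to the robot, and variables do not carry over. Pictures are saved under pics/ and viewed, at most 14 in all, crops included, and the job is handed in when it is done.

```bash
ls; mkdir -p pics
cat > h.py <<'E'
import numpy as np,cv2
from rig import *
def snap(n,f=None):
    im=camera(n); 
    if f: cv2.imwrite('pics/'+f,im[:,:,::-1])
    return im
def ray(n,u,v,z,c=None):
    c=c or get_calibration(n); T=np.array(c['T']); f=210/np.tan(np.radians(c['vertical_fov'])/2)
    d=T[:3,:3]@np.array([(u-c['cx'])/f,(v-c['cy'])/f,1]); o=T[:3,3]
    return o+d*(z-o[2])/d[2]
E
python3 - <<'E'
from h import *
print(get_obs())
for n in ('top','scene'):
    snap(n,n+'1.png'); print(n,get_calibration(n))
    for t in ['saw_red','saw_yellow','saw_blue','saw_green','tile_red','tile_yellow','tile_blue','tile_green','crate']:
        for r in cut_out(n,t)[:3]:
            ys,xs=np.nonzero(r['region']); 
            if len(xs): print(n,t,round(r['conf'],2),r['bbox'],len(xs),xs.mean().round(1),ys.mean().round(1),ray(n,xs.mean(),ys.mean(),0.01).round(3))
E
```

```text
pics
{'time': 0.0, 'q': array([-1.35948612e+00,  5.28469559e-01,  1.43389602e+00,  8.80357594e-06,
        1.18138701e+00, -1.78487359e-01]), 'joint_velocities': array([ 0.00098957, -0.00088538,  0.00050708, -0.00066926, -0.00027302,
       -0.00043392]), 'joint_torque': array([-1.66372942e-03, -4.40041888e+01, -1.76591885e+01,  6.32674573e-02,
        5.83116850e-02, -1.76825538e-04]), 'position': array([ 0.23739241, -0.57742498,  0.24357149]), 'tool_rot': array([ 9.81067030e-01,  1.93665477e-01, -1.36530910e-05, -1.07988704e-03]), 'ft_force': array([-0.08214216,  0.18901871,  0.49521116]), 'moment': array([-0.09050536,  0.02521253,  0.02018745]), 'grip_force': 0.0, 'grip_width': 0.08694247758061646}
top {'vertical_fov': 47.801179785571414, 'cx': 282.8879833714609, 'cy': 210.25831613548405, 'T': array([[ 0.02858151, -0.99632403,  0.08075597,  0.41843638],
       [-0.99955799, -0.02914827, -0.00584785,  0.05213941],
       [ 0.00818025, -0.08055314, -0.99671675,  1.30264873],
       [ 0.        ,  0.        ,  0.        ,  1.        ]])}
top saw_red 0.65 [191.2, 239.6, 206.4, 252.1] 
[... 1659 characters left out ...]
1 ]
scene saw_green 0.2 [231.1, 251.2, 255.0, 282.8] 580 240.7 266.5 [0.644 0.073 0.01 ]
scene tile_red 0.74 [232.6, 149.6, 286.8, 194.6] 1236 258.1 170.0 [ 0.447 -0.084  0.01 ]
scene tile_yellow 0.96 [178.4, 103.7, 228.6, 142.1] 1052 203.8 122.7 [ 0.438 -0.287  0.01 ]
scene tile_yellow 0.53 [302.6, 193.3, 332.4, 233.9] 967 317.9 214.5 [0.441 0.097 0.01 ]
scene tile_blue 0.45 [375.2, 234.3, 397.1, 271.0] 634 388.1 255.7 [0.414 0.268 0.01 ]
scene tile_green 0.8 [429.3, 247.4, 488.9, 302.6] 1906 460.6 276.4 [0.349 0.399 0.01 ]
scene tile_green 0.79 [292.5, 297.4, 359.4, 361.2] 2230 323.3 328.2 [0.623 0.278 0.01 ]
scene crate 0.92 [197.1, 263.4, 287.0, 318.1] 963 243.3 294.6 [0.682 0.122 0.01 ]
```

View pics/top1.png

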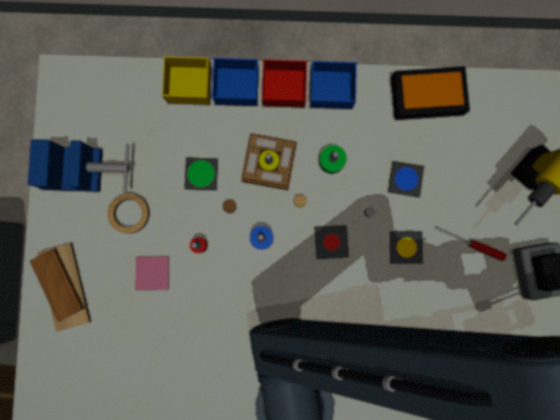

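View pics/scene1.png

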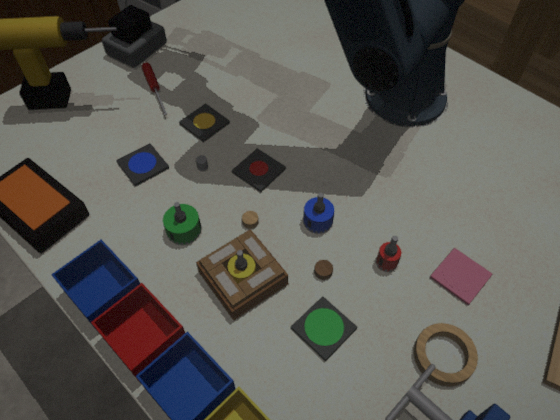

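The top view shows the saws at (198,244) red, (269,160) yellow in the crate, (261,237) blue and (333,158) green. The tiles are at (332,242) red, (406,247) yellow, (406,179) blue and (201,174) green. The pink square at (152,273) is the look-alike. Next I fit positions using both cameras.

```bash
cat >> h.py <<'E'
def proj(c,P):
    T=np.array(c['T']); f=210/np.tan(np.radians(c['vertical_fov'])/2)
    p=(np.asarray(P)-T[:3,3])@T[:3,:3]; return np.c_[f*p[:,0]/p[:,2]+c['cx'],f*p[:,1]/p[:,2]+c['cy']]
HUE={'red':(0,),'yellow':(27,),'blue':(110,),'green':(65,)}
D={'red':.044,'yellow':.054,'blue':.064,'green':.074}
def fit(n,im,col,g,z0,z1,win=1.6,c=None):
    """convex hull of the coloured blob near g, matched by centroid to a cylinder z0..z1"""
    c=c or get_calibration(n); r=D[col]/2; a=np.linspace(0,2*np.pi,90)
    def hull(x,y):
        P=[[x+r*np.cos(t),y+r*np.sin(t),z] for z in (z0,z1) for t in a]
        return cv2.convexHull(proj(c,P).astype(np.float32))
    def cen(h): m=cv2.moments(h); return np.array([m['m10'],m['m01']])/m['m00'],m['m00']
    hsv=cv2.cvtColor(im,cv2.COLOR_RGB2HSV).astype(int)
    dh=np.abs((hsv[...,0]-HUE[col][0]+90)%180-90); m=((dh<12)&(hsv[...,1]>110)&(hsv[...,2]>40)).astype(np.uint8)
    h0=hull(*g); cc,_=cen(h0); R=win*np.sqrt(cv2.contourArea(h0)/np.pi)
    w=np.zeros_like(m); cv2.circle(w,tuple(int(v) for v in cc),int(R),1,-1); m&=w
    k,l,s,_=cv2.connectedComponentsWithStats(m); i=1+np.argmax(s[1:,4])
    big=np.kron((l==i).astype(np.uint8),np.ones((1,1),np.uint8))
    pts=np.argwhere(big)[:,::-1]; hh=cv2.convexHull(np.concatenate([pts+d for d in ([-.5,-.5],[.5,.5],[.5,-.5],[-.5,.5])]).astype(np.float32))
    co,A=cen(hh); g=np.array(g,float)
    for _ in range(6):
        e=co-cen(hull(*g))[0]; J=np.c_[(cen(hull(g[0]+.005,g[1]))[0]-cen(hull(*g))[0])/.005,(cen(hull(g[0],g[1]+.005))[0]-cen(hull(*g))[0])/.005]
        g=g+np.linalg.solve(J,e)
    return g.round(4),round(A/cen(hull(*g))[1],2)
E
python3 - <<'E'
from h import *
S=dict(red=(.422,.272),yellow=(.65,.08),blue=(.446,.1),green=(.665,-.089))
T=dict(red=(.44,-.088),yellow=(.433,-.293),blue=(.619,-.29),green=(.618,.275))
for n in ('top','scene'):
    im=cv2.imread('pics/%s1.png'%n)[:,:,::-1].copy()
    for k in S:
        z=(.0505,.0515) if k=='yellow' else (0,.045)
        print(n,k,'saw',*fit(n,im,k,S[k],*z),'tile',*fit(n,im,k,T[k],.0099,.0101))
E
```

```text
top red saw [0.423  0.2698] 0.92 tile [ 0.4416 -0.0901] 1.31
top yellow saw [0.6525 0.0816] 2.24 tile [ 0.4328 -0.2947] 1.26
top blue saw [0.4477 0.1009] 0.97 tile [ 0.6216 -0.2924] 1.22
top green saw [ 0.6678 -0.0863] 0.93 tile [0.6187 0.274 ] 1.15
scene red saw [0.4204 0.271 ] 0.9 tile [ 0.442  -0.0879] 1.11
scene yellow saw [0.657  0.0907] 1.35 tile [ 0.4331 -0.2928] 1.12
scene blue saw [0.4459 0.1018] 0.94 tile [ 0.6222 -0.2909] 1.1
scene green saw [ 0.6659 -0.0881] 0.87 tile [0.6194 0.2761] 1.04
```

```bash
i="python3 -m inch"
$i '[0,0,0,0,0,0.06, 0,0,0,0,0,0.12, 0,0,0,0,0,0.18, 0,0,0,0,0,0.23, 0,0,0,0,0,0.248, 0,0,0,0,0,0.248]' 60 | tail -c 400
$i '[0.1,-0.12,0,0,0,0, 0.3,-0.35,0,0,0,0, 0.54,-0.61,0,0,0,0, 0.76,-0.88,0,0,0,0]' | tail -c 300
$i '[0.25,-0.29,0,0,0,0, 0.5,-0.59,0,0,0,0, 0.76,-0.88,0,0,0,0]' | tail -c 300
$i '[0.25,-0.29,0,0,0,0, 0.5,-0.59,0,0,0,0, 0.76,-0.88,0,0,0,0]'| tail -c 300
$i '[0.25,-0.29,0,0,0,0, 0.5,-0.59,0,0,0,0, 0.76,-0.88,0,0,0,0]'| tail -c 300
$i '[0.25,-0.29,0,0,0,0, 0.5,-0.59,0,0,0,0, 0.76,-0.88,0,0,0,0]'| tail -c 300
$i '[0.25,-0.29,0,0,0,0, 0.5,-0.59,0,0,0,0, 0.76,-0.88,0,0,0,0]'| tail -c 300
$i '[0.3,-0.32,0,0,0,0, 0.55,-0.6,0,0,0,0, 0.74,-0.8,0,0,0,0, 0.8,-0.85,0,0,0,0, 0.8,-0.85,0,0,0,0]'| tail -c 300
python3 - <<'E'
from h import *
o=get_obs();print(o['time'],o['position'],o['tool_rot'],o['q'])
c=get_calibration('wrist');print(c['T'])
im=snap('wrist','w1.png'); print(fit('wrist',im,'green',(.667,-.087),0,.045,c=c))
E
```

```text
time: 1.5
position: [0.2375, -0.5781, 0.2445]
tool_rot: [1.0, -0.0, 0.0, 0.0]
ft_force: [0.2, -0.6, -0.8]
grip_width: 0.0618
grip_force: 0.0
time: 1.83
position: [0.2992, -0.5064, 0.2445]
tool_rot: [1.0, 0.0, 0.0, -0.0]
ft_force: [0.0, -0.1, 0.6]
grip_width: 0.0597
grip_force: 0.0
time: 2.08
position: [0.36, -0.435, 0.2446]
tool_rot: [1.0, 0.0, 0.0, -0.0]
ft_force: [-0.2, 0.4, -0.1]
grip_width: 0.0599
grip_force: 0.0
time: 2.33
position: [0.4207, -0.3645, 0.2447]
tool_rot: [1.0, 0.001, -0.0, -0.0]
ft_force: [-0.0, -0.4, -0.2]
grip_width: 0.0606
grip_force: 0.0
time: 2.58
position: [0.4814, -0.294, 0.2447]
tool_rot: [1.0, 0.001, -0.0, -0.0]
ft_force: [0.0, -0.4, -0.3]
grip_width: 0.06
grip_force: 0.0
time: 2.83
position: [0.542, -0.2235, 0.2446]
tool_rot: [1.0, 0.001, -0.0, -0.0]
ft_force: [0.8, -1.1, -0.2]
grip_width: 0.06
grip_force: 0.0
time: 3.08
position: [0.6026, -0.153, 0.2446]
tool_rot: [1.0, 0.001, -0.0, -0.0]
ft_force: [0.1, -0.6, -0.3]
grip_width: 0.06
grip_force: 0.0
time: 3.5
position: [0.6667, -0.0854, 0.2443]
tool_rot: [1.0, 0.002, -0.0, -0.0]
ft_force: [-0.1, -1.3, -0.2]
grip_width: 0.06
grip_force: 0.0
3.5 [ 0.66672836 -0.08541637  0.24427377] [ 9.99998100e-01  1.94779841e-03 -4.77574814e-05 -6.89466706e-05] [-2.93357977e-01  5.93314221e-01  1.30478486e+00  1.09959194e-04
  1.24362508e+00  1.27350741e+00]
[[ 4.17062260e-03 -9.52907513e-01 -3.03232381e-01  7.51077492e-01]
 [-9.99990836e-01 -4.26728304e-03 -3.43823120e-04 -8.38796125e-02]
 [-9.66346766e-04  3.03231037e-01 -9.52916578e-01  3.85203699e-01]
 [ 0.00000000e+00  0.00000000e+00  0.00000000e+00  1.00000000e+00]]
(array([ 0.6667, -0.0838]), 0.99)
```

View pics/w1.png

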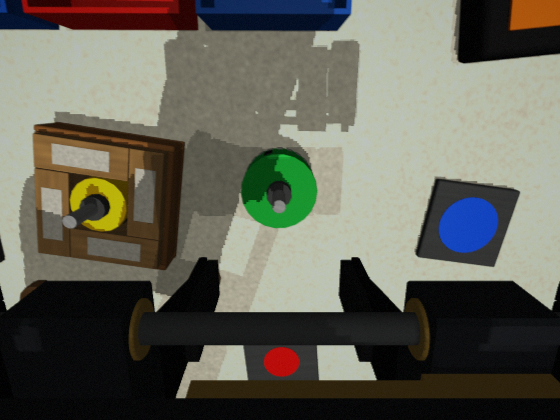

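The wrist view has the green saw at (280,188) between the fingers, in agreement with the other cameras to about 2 mm. Yellow at (98,205) is also clear. Next: descend and grip green.

```bash
i="python3 -m inch"
python3 - <<'E'
from h import *
c=get_calibration('wrist'); im=cv2.imread('pics/w1.png')[:,:,::-1].copy(); HUE['yellow']=(29,)
print(fit('wrist',im,'yellow',(.655,.085),.0505,.0515,1.3,c=c))
E
$i '[0,0,0.1,0,0,0, 0,0,0.3,0,0,0, 0,0,0.55,0,0,0, 0,0,0.8,0,0,0, 0,0,1,0,0,0]' | tail -c 300
$i '[0,0,0.25,0,0,0, 0,0,0.5,0,0,0, 0,0,0.75,0,0,0, 0,0,0.93,0,0,0, 0,0,1,0,0,0, 0,0,1,0,0,0, 0,0,1,0,0,0]' | tail -c 300
$i '[0,0,0,0,0,0, 0,0,0,0,0,0, 0,0,0,0,0,0, 0,0,0,0,0,0, 0,0,0,0,0,0, 0,0,0,0,0,0, 0,0,0,0,0,0, 0,0,0,0,0,0, 0,0,0,0,0,0, 0,0,0,0,0,0]' 0 30
```

```text
(array([0.6552, 0.0855]), 1.2)
time: 3.97
position: [0.6642, -0.0891, 0.1627]
tool_rot: [1.0, -0.001, -0.001, -0.0]
ft_force: [-0.7, -0.5, 0.2]
grip_width: 0.06
grip_force: 0.0
time: 4.55
position: [0.6658, -0.0886, 0.0847]
tool_rot: [1.0, -0.001, -0.0, 0.0]
ft_force: [-0.3, -0.2, -0.2]
grip_width: 0.0601
grip_force: 0.0
time: 5.38
position: [0.6658, -0.0874, 0.0841]
tool_rot: [1.0, 0.0, -0.0, -0.0]
ft_force: [-0.6, 0.1, 0.3]
grip_width: 0.0107
grip_force: 29.9
```

```bash
i="python3 -m inch"
$i '[0,0,-0.1,0,0,0, 0,0,-0.3,0,0,0, 0,0,-0.55,0,0,0, 0,0,-0.8,0,0,0, 0,0,-1,0,0,0]' | tail -c 80
$i '[0,0,-0.25,0,0,0, 0,0,-0.5,0,0,0, 0,0,-0.75,0,0,0, 0,0,-0.93,0,0,0, 0,0,-1,0,0,0]' | tail -c 80
$i '[-0.01,-0.1,0,0,0,0, -0.04,-0.3,0,0,0,0, -0.08,-0.6,0,0,0,0, -0.12,-0.9,0,0,0,0]' | tail -c 80
$i '[-0.04,-0.3,0,0,0,0, -0.08,-0.6,0,0,0,0, -0.12,-0.9,0,0,0,0]' | tail -c 80
$i '[-0.04,-0.3,0,0,0,0, -0.08,-0.6,0,0,0,0, -0.12,-0.9,0,0,0,0]' | tail -c 80
$i '[-0.04,-0.3,0,0,0,0, -0.08,-0.6,0,0,0,0, -0.12,-0.9,0,0,0,0]' | tail -c 80
$i '[-0.04,-0.35,0,0,0,0, -0.08,-0.65,0,0,0,0, -0.11,-0.85,0,0,0,0, -0.12,-0.92,0,0,0,0, -0.12,-0.92,0,0,0,0, -0.12,-0.92,0,0,0,0]'
python3 - <<'E'
from h import *
o=get_obs();print(o['time'],o['position'])
c=get_calibration('wrist');z=o['position'][2]-.0841
im=snap('wrist','w2.png'); print(fit('wrist',im,'green',(.619,.275),z,z+.045,c=c))
E
```

```text
0, 0.0, 0.0, 0.0]
ft_force: [0.1, 0.2, -2.3]
grip_width: 0.011
grip_force: 29.9
0, 0.002, 0.001]
ft_force: [0.7, 0.3, -2.0]
grip_width: 0.0107
grip_force: 29.9
 -0.002, -0.001]
ft_force: [0.2, 0.8, -3.4]
grip_width: 0.0111
grip_force: 29.9
-0.002, -0.001]
ft_force: [0.4, -0.6, -2.8]
grip_width: 0.0112
grip_force: 29.9
, -0.002, -0.0]
ft_force: [-0.0, 0.3, -2.0]
grip_width: 0.0108
grip_force: 29.9
1, -0.002, 0.0]
ft_force: [1.1, -0.7, -2.6]
grip_width: 0.0112
grip_force: 29.9
time: 7.8
position: [0.6176, 0.2736, 0.2438]
tool_rot: [1.0, 0.0, -0.001, 0.001]
ft_force: [0.2, -0.4, -1.9]
grip_width: 0.0113
grip_force: 29.9
7.8 [0.61763377 0.27357051 0.24382523]
(array([0.6344, 0.2755]), 0.89)
```

View pics/w2.png

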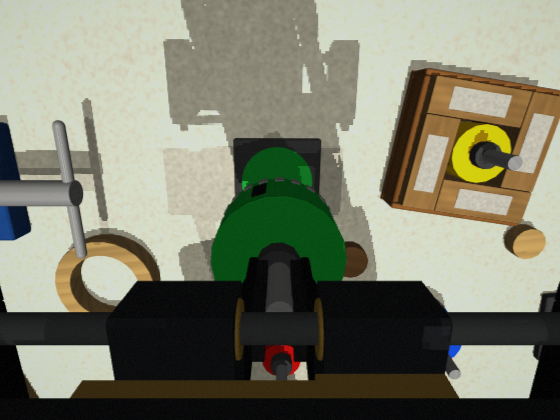

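The wrist view shows green hanging upright over its tile, with the tile disc at (278,165) behind it, so I lower it.

```bash
i="python3 -m inch"
$i '[0,0,0.1,0,0,0, 0,0,0.3,0,0,0, 0,0,0.55,0,0,0, 0,0,0.8,0,0,0, 0,0,1,0,0,0]' | tail -c 80
$i '[0,0,0.25,0,0,0, 0,0,0.5,0,0,0, 0,0,0.7,0,0,0, 0,0,0.8,0,0,0, 0,0,0.83,0,0,0, 0,0,0.85,0,0,0, 0,0,0.86,0,0,0, 0,0,0.86,0,0,0, 0,0,0.86,0,0,0]'
```

```text
1, -0.001, 0.0]
ft_force: [-1.0, 0.1, -2.1]
grip_width: 0.0109
grip_force: 29.9
time: 9.02
position: [0.6189, 0.2742, 0.097]
tool_rot: [1.0, 0.0, 0.001, -0.0]
ft_force: [0.5, -0.3, -2.6]
grip_width: 0.0108
grip_force: 29.9
```

```bash
i="python3 -m inch"
$i '[0,0,0.015,0,0,0, 0,0,0.025,0,0,0, 0,0,0.03,0,0,0, 0,0,0.03,0,0,0, 0,0,0.03,0,0,0]'
```

```text
time: 9.43
position: [0.6185, 0.2744, 0.094]
tool_rot: [1.0, 0.0, 0.001, -0.0]
ft_force: [-0.3, 0.6, 1.3]
grip_width: 0.0108
grip_force: 30.0
```

```bash
i="python3 -m inch"
$i '[0,0,0,0,0,0, 0,0,0,0,0,0, 0,0,0,0,0,0, 0,0,0,0,0,0, 0,0,0,0,0,0, 0,0,0,0,0,0, 0,0,0,0,0,0]' 60 | tail -c 80
$i '[0,0,-0.1,0,0,0, 0,0,-0.3,0,0,0, 0,0,-0.55,0,0,0, 0,0,-0.8,0,0,0, 0,0,-1,0,0,0]' | tail -c 80
$i '[0,0,-0.25,0,0,0, 0,0,-0.5,0,0,0, 0,0,-0.7,0,0,0, 0,0,-0.83,0,0,0, 0,0,-0.88,0,0,0]' | tail -c 80
$i '[0.01,0.1,0,0,0,0, 0.06,0.3,0,0,0,0, 0.1,0.55,0,0,0,0, 0.15,0.79,0,0,0,0]' | tail -c 80
$i '[0.05,0.26,0,0,0,0, 0.1,0.53,0,0,0,0, 0.15,0.79,0,0,0,0]' | tail -c 80
$i '[0.05,0.3,0,0,0,0, 0.1,0.56,0,0,0,0, 0.14,0.73,0,0,0,0, 0.16,0.79,0,0,0,0, 0.16,0.79,0,0,0,0, 0.16,0.79,0,0,0,0]'
python3 - <<'E'
from h import *
o=get_obs();print(o['time'],o['position'])
c=get_calibration('wrist');im=snap('wrist','w3.png')
print(fit('wrist',im,'green',(.619,.275),.010,.055,c=c))
HUE['yellow']=(29,)
print(fit('wrist',im,'yellow',(.655,.085),.0505,.0515,1.3,c=c))
print(proj(c,[[.655,.085,.0],[.655,.085,.101]]))
for t in ('top','scene'):
    j=snap(t); print(t,fit(t,j,'green',(.619,.275),.010,.055))
    hs=cv2.cvtColor(j,cv2.COLOR_RGB2HSV)
    HUE['yellow']=(30,); print(fit(t,j,'yellow',(.655,.085),.0505,.0515,1.25))
E
```

```text
, 0.0, -0.0, 0.0]
ft_force: [0.1, 0.4, -0.2]
grip_width: 0.0495
grip_force: 0.0
0.0, 0.001, -0.0]
ft_force: [-0.1, 0.0, 0.7]
grip_width: 0.0598
grip_force: 0.0
 0.002, -0.001]
ft_force: [-0.9, -0.8, -0.5]
grip_width: 0.0598
grip_force: 0.0
 -0.002, 0.001]
ft_force: [-0.3, -0.4, -0.1]
grip_width: 0.0604
grip_force: 0.0
 -0.002, 0.001]
ft_force: [-0.3, -0.1, -0.0]
grip_width: 0.0602
grip_force: 0.0
time: 11.93
position: [0.6546, 0.0845, 0.2431]
tool_rot: [1.0, -0.0, -0.001, -0.0]
ft_force: [0.5, 0.2, 0.0]
grip_width: 0.0599
grip_force: 0.0
11.9333 [0.65460433 0.08448526 0.24313114]
(array([0.6192, 0.277 ]), 1.0)
(array([0.656 , 0.0902]), 1.17)
[[279.85707015 181.58715822]
 [280.03185034 208.24146401]]
top (array([0.6188, 0.2737]), 1.03)
(array([0.665 , 0.0864]), 0.52)
scene (array([0.6172, 0.2737]), 0.91)
(array([0.6562, 0.0894]), 1.12)
```

View pics/w3.png

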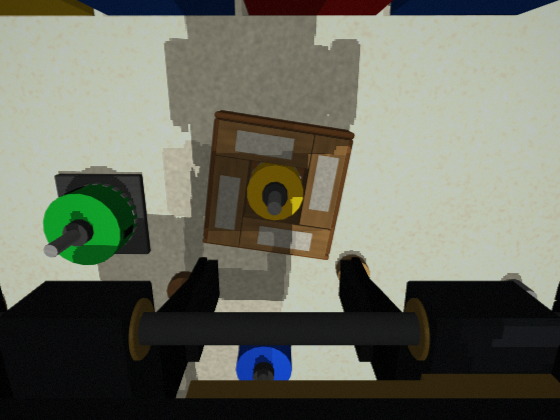

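Green stands on its tile, with the fits at (.619,.274). Yellow's disc is at (275,192) and its shank tip at (274,210), so its y is about 0.087. I shift slightly, descend and close softly.

```bash
i="python3 -m inch"
$i '[0,-0.01,0.1,0,0,0, 0.01,-0.02,0.3,0,0,0, 0.01,-0.03,0.55,0,0,0, 0.01,-0.03,0.8,0,0,0, 0.01,-0.03,1,0,0,0]' | tail -c 80
$i '[0,0,0.25,0,0,0, 0,0,0.5,0,0,0, 0,0,0.7,0,0,0, 0,0,0.85,0,0,0, 0,0,0.92,0,0,0, 0,0,0.92,0,0,0, 0,0,0.92,0,0,0, 0,0,0.92,0,0,0]'
$i '[0,0,0,0,0,0, 0,0,0,0,0,0, 0,0,0,0,0,0, 0,0,0,0,0,0, 0,0,0,0,0,0, 0,0,0,0,0,0, 0,0,0,0,0,0, 0,0,0,0,0,0, 0,0,0,0,0,0, 0,0,0,0,0,0]' 0 8
```

```text
01, -0.001, -0.0]
ft_force: [-0.3, -0.4, -0.7]
grip_width: 0.06
grip_force: 0.0
time: 13.17
position: [0.6567, 0.087, 0.0913]
tool_rot: [1.0, 0.0, 0.001, 0.0]
ft_force: [-0.5, 0.7, -0.3]
grip_width: 0.06
grip_force: 0.0
time: 14.0
position: [0.6557, 0.0872, 0.0899]
tool_rot: [1.0, 0.0, -0.0, -0.0]
ft_force: [0.1, 1.2, -0.4]
grip_width: 0.0115
grip_force: 8.0
```

```bash
i="python3 -m inch"
$i '[0,0,0,0,0,0, 0,0,0,0,0,0, 0,0,0,0,0,0, 0,0,0,0,0,0]' 0 45 | tail -c 120
$i '[0,0,-0.01,0,0,0, 0,0,-0.03,0,0,0, 0,0,-0.05,0,0,0, 0,0,-0.08,0,0,0, 0,0,-0.11,0,0,0, 0,0,-0.14,0,0,0, 0,0,-0.17,0,0,0, 0,0,-0.2,0,0,0]'
```

```text
[0.6557, 0.087, 0.0901]
tool_rot: [1.0, 0.0, -0.0, -0.0]
ft_force: [0.1, 1.5, -1.2]
grip_width: 0.0112
grip_force: 45.0
time: 15.0
position: [0.6558, 0.0867, 0.1065]
tool_rot: [1.0, 0.0, 0.0, 0.0]
ft_force: [-1.0, 0.9, -2.9]
grip_width: 0.0108
grip_force: 45.0
```

```bash
i="python3 -m inch"
$i '[0,0,-0.04,0,0,0, 0,0,-0.08,0,0,0, 0,0,-0.12,0,0,0, 0,0,-0.16,0,0,0, 0,0,-0.2,0,0,0, 0,0,-0.25,0,0,0, 0,0,-0.3,0,0,0, 0,0,-0.35,0,0,0, 0,0,-0.42,0,0,0, 0,0,-0.5,0,0,0, 0,0,-0.6,0,0,0, 0,0,-0.8,0,0,0, 0,0,-1,0,0,0]'
$i '[0,0,-0.25,0,0,0, 0,0,-0.5,0,0,0, 0,0,-0.67,0,0,0, 0,0,-0.75,0,0,0, 0,0,-0.75,0,0,0]'
python3 - <<'E'
from h import *
snap('scene','s2.png')
E
```

```text
time: 16.08
position: [0.6553, 0.0867, 0.1867]
tool_rot: [1.0, 0.0, -0.001, 0.0]
ft_force: [0.9, 1.0, -1.9]
grip_width: 0.0108
grip_force: 45.0
time: 16.5
position: [0.6569, 0.0867, 0.2488]
tool_rot: [1.0, 0.0, 0.002, 0.0]
ft_force: [0.4, 0.6, -2.5]
grip_width: 0.0106
grip_force: 45.0
```

View pics/s2.png

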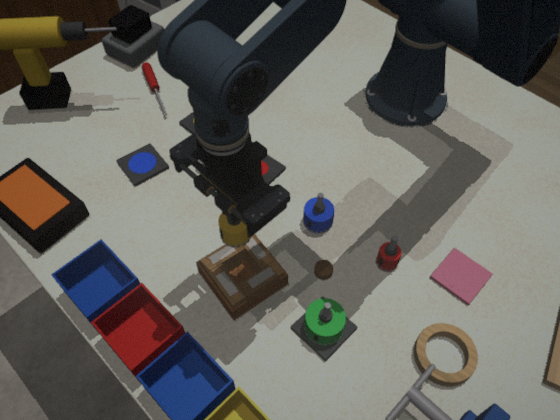

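Yellow hangs free of the crate at (233,230), cartons left behind. Now to its tile.

```bash
i="python3 -m inch"
$i '[-0.05,0.1,0,0,0,0, -0.17,0.3,0,0,0,0, -0.36,0.62,0,0,0,0, -0.56,0.95,0,0,0,0]' | tail -c 80
$i '[-0.18,0.32,0,0,0,0, -0.37,0.63,0,0,0,0, -0.56,0.95,0,0,0,0]' | tail -c 80
$i '[-0.18,0.32,0,0,0,0, -0.37,0.63,0,0,0,0, -0.56,0.95,0,0,0,0]' | tail -c 80
$i '[-0.18,0.32,0,0,0,0, -0.37,0.63,0,0,0,0, -0.56,0.95,0,0,0,0]' | tail -c 80
$i '[-0.2,0.35,0,0,0,0, -0.4,0.7,0,0,0,0, -0.52,0.9,0,0,0,0, -0.55,0.96,0,0,0,0, -0.55,0.96,0,0,0,0, -0.55,0.96,0,0,0,0]'
```

```text
, -0.002, -0.0]
ft_force: [0.0, -1.1, -2.8]
grip_width: 0.0109
grip_force: 45.0
 -0.002, -0.0]
ft_force: [-0.3, -0.4, -2.3]
grip_width: 0.0105
grip_force: 45.0
-0.002, -0.001]
ft_force: [0.6, -0.1, -2.0]
grip_width: 0.0105
grip_force: 45.0
 -0.001, -0.001]
ft_force: [0.4, 0.1, -2.3]
grip_width: 0.0105
grip_force: 45.0
time: 18.13
position: [0.4321, -0.2933, 0.2454]
tool_rot: [1.0, -0.0, -0.001, -0.001]
ft_force: [0.8, 1.4, -1.1]
grip_width: 0.0105
grip_force: 45.0
```

```bash
i="python3 -m inch"
$i '[0,0,0.1,0,0,0, 0,0,0.3,0,0,0, 0,0,0.55,0,0,0, 0,0,0.8,0,0,0, 0,0,1,0,0,0]' | tail -c 80
$i '[0,0,0.25,0,0,0, 0,0,0.5,0,0,0, 0,0,0.7,0,0,0, 0,0,0.8,0,0,0, 0,0,0.83,0,0,0, 0,0,0.85,0,0,0, 0,0,0.85,0,0,0, 0,0,0.85,0,0,0, 0,0,0.85,0,0,0]'
python3 - <<'E'
from h import *
s=snap('scene','s3.png'); print(fit('scene',s,'yellow',(.433,-.293),.013,.058))
cv2.imwrite('pics/s3c.png',cv2.resize(s[80:220,120:320,::-1],None,fx=4,fy=4))
E
```

```text
-0.001, -0.001]
ft_force: [0.1, 0.5, -2.5]
grip_width: 0.0109
grip_force: 45.0
time: 19.3
position: [0.4332, -0.2944, 0.099]
tool_rot: [1.0, 0.0, 0.001, 0.001]
ft_force: [-0.7, 0.0, -1.7]
grip_width: 0.011
grip_force: 45.0
(array([ 0.4362, -0.2893]), 1.0)
```

View pics/s3c.png

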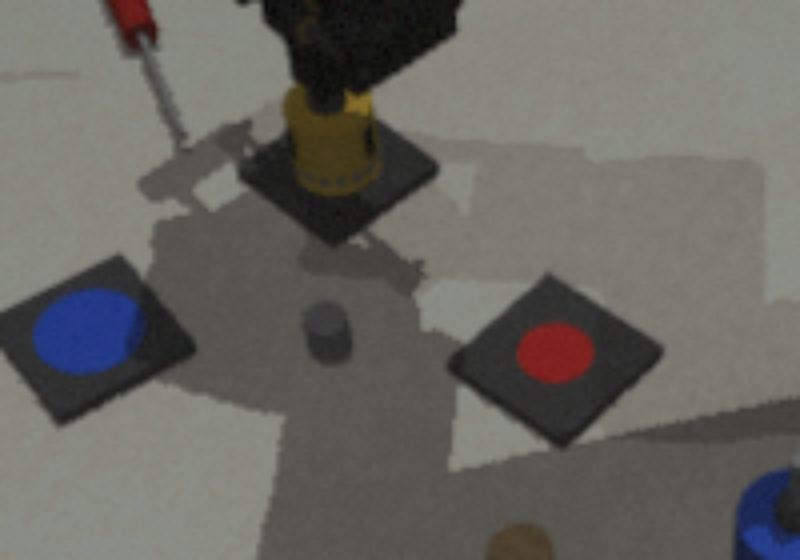

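Yellow is upright just above its tile, with the cup bottom around (338,185) in the crop. Lower it the last bit.

```bash
i="python3 -m inch"
$i '[0,0,0.01,0,0,0, 0,0,0.02,0,0,0, 0,0,0.03,0,0,0, 0,0,0.04,0,0,0, 0,0,0.05,0,0,0, 0,0,0.055,0,0,0, 0,0,0.055,0,0,0, 0,0,0.055,0,0,0]'
```

```text
time: 20.02
position: [0.4326, -0.294, 0.0938]
tool_rot: [1.0, 0.0, -0.0, -0.0]
ft_force: [-1.0, -0.3, -0.3]
grip_width: 0.0107
grip_force: 45.0
```

```bash
i="python3 -m inch"
$i '[0,0,0,0,0,0, 0,0,0,0,0,0, 0,0,0,0,0,0, 0,0,0,0,0,0, 0,0,0,0,0,0, 0,0,0,0,0,0, 0,0,0,0,0,0]' 60 | tail -c 80
$i '[0,0,-0.1,0,0,0, 0,0,-0.3,0,0,0, 0,0,-0.55,0,0,0, 0,0,-0.8,0,0,0, 0,0,-1,0,0,0]' | tail -c 80
$i '[0,0,-0.25,0,0,0, 0,0,-0.5,0,0,0, 0,0,-0.7,0,0,0, 0,0,-0.83,0,0,0, 0,0,-0.88,0,0,0]' | tail -c 80
$i '[0.01,-0.1,0,0,0,0, 0.02,-0.35,0,0,0,0, 0.03,-0.66,0,0,0,0, 0.035,-0.99,0,0,0,0]' | tail -c 80
$i '[0.01,-0.33,0,0,0,0, 0.02,-0.66,0,0,0,0, 0.035,-0.99,0,0,0,0]' | tail -c 80
$i '[0.01,-0.33,0,0,0,0, 0.02,-0.66,0,0,0,0, 0.035,-0.99,0,0,0,0]' | tail -c 80
$i '[0.01,-0.33,0,0,0,0, 0.02,-0.66,0,0,0,0, 0.035,-0.99,0,0,0,0]' | tail -c 80
$i '[0.01,-0.35,0,0,0,0, 0.02,-0.7,0,0,0,0, 0.03,-0.91,0,0,0,0, 0.035,-0.98,0,0,0,0, 0.035,-0.98,0,0,0,0, 0.035,-0.98,0,0,0,0]'
python3 - <<'E'
from h import *
o=get_obs();print(o['time'],o['position'],o['q'])
c=get_calibration('wrist');im=snap('wrist')
print(fit('wrist',im,'blue',(.4465,.101),0,.045,c=c))
for t in ('top','scene'):
    j=snap(t,t+'4.png'); print(t,fit(t,j,'yellow',(.433,-.294),.010,.055),fit(t,j,'green',(.619,.275),.010,.055))
E
```

```text
0, 0.0, 0.0, 0.0]
ft_force: [0.1, 0.3, -0.2]
grip_width: 0.0495
grip_force: 0.0
1.0, 0.0, 0.0, 0.0]
ft_force: [0.1, -0.4, 0.5]
grip_width: 0.06
grip_force: 0.0
 0.0, 0.001, 0.002]
ft_force: [0.4, 0.2, -0.4]
grip_width: 0.06
grip_force: 0.0
 -0.001, -0.001]
ft_force: [-0.0, 0.3, -0.6]
grip_width: 0.0603
grip_force: 0.0
0, -0.001, -0.001]
ft_force: [0.5, 0.1, 0.3]
grip_width: 0.0601
grip_force: 0.0
 -0.001, -0.001]
ft_force: [-0.1, 0.1, -0.8]
grip_width: 0.0598
grip_force: 0.0
0, -0.001, -0.0]
ft_force: [0.4, -0.1, -0.4]
grip_width: 0.0601
grip_force: 0.0
time: 23.02
position: [0.446, 0.101, 0.2437]
tool_rot: [1.0, 0.001, -0.001, 0.0]
ft_force: [0.6, -0.4, -0.6]
grip_width: 0.0604
grip_force: 0.0
23.0167 [0.44601082 0.10101912 0.24367481] [-2.21212686e-02  3.04773332e-01  1.83800403e+00 -5.87227203e-04
  1.00011740e+00  1.54786751e+00]
(array([0.4473, 0.1034]), 0.99)
top (array([ 0.4324, -0.2956]), 1.14) (array([0.6191, 0.2738]), 1.03)
scene (array([ 0.4329, -0.2924]), 0.95) (array([0.6171, 0.2747]), 0.93)
```

Yellow is placed within about 2 mm and blue is lined up. Descend to about 0.084 and grip.

```bash
i="python3 -m inch"
$i '[0,0,0.1,0,0,0, 0,0,0.3,0,0,0, 0,0,0.55,0,0,0, 0,0,0.8,0,0,0, 0,0,1,0,0,0]' | tail -c 80
$i '[0,0,0.25,0,0,0, 0,0,0.5,0,0,0, 0,0,0.75,0,0,0, 0,0,0.93,0,0,0, 0,0,1,0,0,0, 0,0,1,0,0,0, 0,0,1,0,0,0]' | tail -c 300
$i '[0,0,0,0,0,0, 0,0,0,0,0,0, 0,0,0,0,0,0, 0,0,0,0,0,0, 0,0,0,0,0,0, 0,0,0,0,0,0, 0,0,0,0,0,0, 0,0,0,0,0,0, 0,0,0,0,0,0, 0,0,0,0,0,0]' 0 35
```

```text
001, -0.001, 0.0]
ft_force: [-0.5, 0.1, 0.3]
grip_width: 0.0601
grip_force: 0.0
time: 24.17
position: [0.4466, 0.1008, 0.0841]
tool_rot: [1.0, -0.0, -0.0, -0.0]
ft_force: [0.4, 0.4, 0.3]
grip_width: 0.0601
grip_force: 0.0
time: 25.0
position: [0.4464, 0.1012, 0.084]
tool_rot: [1.0, 0.0, -0.0, -0.0]
ft_force: [-0.5, 0.6, -1.3]
grip_width: 0.0112
grip_force: 35.0
```

```bash
i="python3 -m inch"
$i '[0,0,-0.1,0,0,0, 0,0,-0.3,0,0,0, 0,0,-0.55,0,0,0, 0,0,-0.8,0,0,0, 0,0,-1,0,0,0]' | tail -c 80
$i '[0,0,-0.25,0,0,0, 0,0,-0.5,0,0,0, 0,0,-0.75,0,0,0, 0,0,-0.93,0,0,0, 0,0,-1,0,0,0]' | tail -c 80
$i '[0.05,0.1,0,0,0,0, 0.15,0.35,0,0,0,0, 0.3,0.66,0,0,0,0, 0.44,0.98,0,0,0,0]' | tail -c 80
$i '[0.15,0.33,0,0,0,0, 0.3,0.66,0,0,0,0, 0.44,0.98,0,0,0,0]' | tail -c 80
$i '[0.15,0.33,0,0,0,0, 0.3,0.66,0,0,0,0, 0.44,0.98,0,0,0,0]' | tail -c 80
$i '[0.15,0.33,0,0,0,0, 0.3,0.66,0,0,0,0, 0.44,0.98,0,0,0,0]' | tail -c 80
$i '[0.15,0.35,0,0,0,0, 0.3,0.7,0,0,0,0, 0.4,0.92,0,0,0,0, 0.43,0.99,0,0,0,0, 0.43,0.99,0,0,0,0, 0.43,0.99,0,0,0,0]' 
$i '[0,0,0.1,0,0,0, 0,0,0.3,0,0,0, 0,0,0.55,0,0,0, 0,0,0.8,0,0,0, 0,0,1,0,0,0]' | tail -c 80
$i '[0,0,0.25,0,0,0, 0,0,0.5,0,0,0, 0,0,0.7,0,0,0, 0,0,0.8,0,0,0, 0,0,0.82,0,0,0, 0,0,0.83,0,0,0, 0,0,0.83,0,0,0, 0,0,0.83,0,0,0, 0,0,0.83,0,0,0]'
```

```text
0.0, 0.0, 0.0]
ft_force: [-0.5, 0.2, -2.4]
grip_width: 0.0114
grip_force: 35.0
.0, 0.002, 0.0]
ft_force: [0.5, -0.2, -3.0]
grip_width: 0.0111
grip_force: 35.0
1, -0.001, -0.0]
ft_force: [0.3, 0.7, -1.6]
grip_width: 0.0109
grip_force: 35.0
, -0.001, -0.0]
ft_force: [-0.8, 0.7, -1.8]
grip_width: 0.0109
grip_force: 35.0
 -0.002, -0.001]
ft_force: [0.1, 0.6, -2.7]
grip_width: 0.0109
grip_force: 35.0
0.002, -0.001]
ft_force: [-0.5, -0.2, -2.0]
grip_width: 0.0107
grip_force: 35.0
time: 27.42
position: [0.6206, -0.2908, 0.2423]
tool_rot: [1.0, -0.0, -0.002, -0.001]
ft_force: [-0.1, -0.1, -2.9]
grip_width: 0.0106
grip_force: 35.0
-0.001, -0.001]
ft_force: [-1.0, 1.5, -2.0]
grip_width: 0.0111
grip_force: 35.0
time: 28.58
position: [0.6226, -0.292, 0.0991]
tool_rot: [1.0, 0.0, 0.001, 0.001]
ft_force: [0.0, -0.6, -1.6]
grip_width: 0.0109
grip_force: 35.0
```

```bash
i="python3 -m inch"
$i '[0,0,0.01,0,0,0, 0,0,0.02,0,0,0, 0,0,0.03,0,0,0, 0,0,0.04,0,0,0, 0,0,0.05,0,0,0, 0,0,0.055,0,0,0, 0,0,0.055,0,0,0, 0,0,0.055,0,0,0]'
```

```text
time: 29.25
position: [0.6219, -0.2915, 0.094]
tool_rot: [1.0, 0.0, 0.0, 0.0]
ft_force: [-1.6, 1.6, 4.6]
grip_width: 0.0108
grip_force: 35.0
```

```bash
i="python3 -m inch"
$i '[0,0,0,0,0,0, 0,0,0,0,0,0, 0,0,0,0,0,0, 0,0,0,0,0,0, 0,0,0,0,0,0, 0,0,0,0,0,0, 0,0,0,0,0,0]' 60 | tail -c 80
$i '[0,0,-0.1,0,0,0, 0,0,-0.3,0,0,0, 0,0,-0.55,0,0,0, 0,0,-0.8,0,0,0, 0,0,-1,0,0,0]' | tail -c 80
$i '[0,0,-0.25,0,0,0, 0,0,-0.5,0,0,0, 0,0,-0.7,0,0,0, 0,0,-0.83,0,0,0, 0,0,-0.88,0,0,0]' | tail -c 80
$i '[-0.04,-0.1,0,0,0,0, -0.12,-0.32,0,0,0,0, -0.21,-0.6,0,0,0,0, -0.31,-0.88,0,0,0,0]' | tail -c 20
$i '[-0.1,-0.29,0,0,0,0, -0.21,-0.59,0,0,0,0, -0.31,-0.88,0,0,0,0]' | tail -c 20
$i '[-0.1,-0.29,0,0,0,0, -0.21,-0.59,0,0,0,0, -0.31,-0.88,0,0,0,0]' | tail -c 20
$i '[-0.1,-0.29,0,0,0,0, -0.21,-0.59,0,0,0,0, -0.31,-0.88,0,0,0,0]' | tail -c 20
$i '[-0.1,-0.29,0,0,0,0, -0.21,-0.59,0,0,0,0, -0.31,-0.88,0,0,0,0]' | tail -c 20
$i '[-0.1,-0.29,0,0,0,0, -0.21,-0.59,0,0,0,0, -0.31,-0.88,0,0,0,0]' | tail -c 20
$i '[-0.1,-0.29,0,0,0,0, -0.21,-0.59,0,0,0,0, -0.31,-0.88,0,0,0,0]' | tail -c 20
$i '[-0.1,-0.32,0,0,0,0, -0.21,-0.62,0,0,0,0, -0.3,-0.82,0,0,0,0, -0.33,-0.87,0,0,0,0, -0.33,-0.87,0,0,0,0, -0.33,-0.87,0,0,0,0]'
python3 - <<'E'
from h import *
o=get_obs();print(o['time'],o['position'],o['q'])
c=get_calibration('wrist');im=snap('wrist')
print(fit('wrist',im,'red',(.422,.2705),0,.045,c=c))
for t in ('top','scene'):
    j=snap(t,t+'5.png'); print(t,fit(t,j,'blue',(.622,-.291),.010,.055))
E
```

```text
0.0, -0.0, 0.0]
ft_force: [-0.3, 0.9, -0.4]
grip_width: 0.0496
grip_force: 0.0
0.0, 0.001, 0.001]
ft_force: [1.2, 1.5, 0.5]
grip_width: 0.0598
grip_force: 0.0
.0, 0.002, 0.001]
ft_force: [0.1, -0.8, 0.8]
grip_width: 0.0596
grip_force: 0.0
.06
grip_force: 0.0
602
grip_force: 0.0
.06
grip_force: 0.0
.06
grip_force: 0.0
.06
grip_force: 0.0
597
grip_force: 0.0
599
grip_force: 0.0
time: 33.0
position: [0.4211, 0.2703, 0.2431]
tool_rot: [1.0, 0.001, -0.001, 0.001]
ft_force: [-0.3, -1.0, -0.2]
grip_width: 0.0602
grip_force: 0.0
33.0 [0.42110353 0.27025835 0.24312107] [ 3.47219870e-01  3.63281274e-01  1.74029618e+00 -6.75947468e-04
  1.03963286e+00  1.91734067e+00]
(array([0.4222, 0.2723]), 0.99)
top (array([ 0.6224, -0.2929]), 1.07)
scene (array([ 0.6225, -0.292 ]), 0.93)
```

Blue is placed and red is lined up. Descend and grip.

```bash
i="python3 -m inch"
$i '[0,0,0.1,0,0,0, 0,0,0.3,0,0,0, 0,0,0.55,0,0,0, 0,0,0.8,0,0,0, 0,0,1,0,0,0]' | tail -c 80
$i '[0,0,0.25,0,0,0, 0,0,0.5,0,0,0, 0,0,0.75,0,0,0, 0,0,0.93,0,0,0, 0,0,0.99,0,0,0, 0,0,0.99,0,0,0, 0,0,0.99,0,0,0]' | tail -c 300
$i '[0,0,0,0,0,0, 0,0,0,0,0,0, 0,0,0,0,0,0, 0,0,0,0,0,0, 0,0,0,0,0,0, 0,0,0,0,0,0, 0,0,0,0,0,0, 0,0,0,0,0,0, 0,0,0,0,0,0, 0,0,0,0,0,0]' 0 35
```

```text
01, -0.001, 0.0]
ft_force: [0.2, -1.2, -1.2]
grip_width: 0.0603
grip_force: 0.0
time: 34.15
position: [0.4221, 0.2705, 0.0845]
tool_rot: [1.0, -0.0, -0.0, 0.0]
ft_force: [0.4, -0.2, 1.3]
grip_width: 0.0597
grip_force: 0.0
time: 34.98
position: [0.4217, 0.2708, 0.0846]
tool_rot: [1.0, 0.0, -0.0, 0.0]
ft_force: [0.4, -0.4, 0.7]
grip_width: 0.011
grip_force: 35.0
```

```bash
i="python3 -m inch"
$i '[0,0,-0.1,0,0,0, 0,0,-0.3,0,0,0, 0,0,-0.55,0,0,0, 0,0,-0.8,0,0,0, 0,0,-1,0,0,0]' | tail -c 80
$i '[0,0,-0.25,0,0,0, 0,0,-0.5,0,0,0, 0,0,-0.75,0,0,0, 0,0,-0.93,0,0,0, 0,0,-1,0,0,0]' | tail -c 80
$i '[0.01,0.1,0,0,0,0, 0.02,0.33,0,0,0,0, 0.04,0.6,0,0,0,0, 0.05,0.9,0,0,0,0]' | tail -c 80
$i '[0.02,0.3,0,0,0,0, 0.03,0.6,0,0,0,0, 0.05,0.9,0,0,0,0]' | tail -c 80
$i '[0.02,0.3,0,0,0,0, 0.03,0.6,0,0,0,0, 0.05,0.9,0,0,0,0]' | tail -c 80
$i '[0.02,0.3,0,0,0,0, 0.03,0.6,0,0,0,0, 0.05,0.9,0,0,0,0]' | tail -c 80
$i '[0.02,0.33,0,0,0,0, 0.03,0.63,0,0,0,0, 0.05,0.83,0,0,0,0, 0.05,0.9,0,0,0,0, 0.05,0.9,0,0,0,0, 0.05,0.9,0,0,0,0]' 
$i '[0,0,0.1,0,0,0, 0,0,0.3,0,0,0, 0,0,0.55,0,0,0, 0,0,0.8,0,0,0, 0,0,1,0,0,0]' | tail -c 80
$i '[0,0,0.25,0,0,0, 0,0,0.5,0,0,0, 0,0,0.7,0,0,0, 0,0,0.8,0,0,0, 0,0,0.82,0,0,0, 0,0,0.83,0,0,0, 0,0,0.83,0,0,0, 0,0,0.83,0,0,0, 0,0,0.83,0,0,0]'
```

```text
0.0, 0.0, -0.0]
ft_force: [1.0, 0.1, -1.5]
grip_width: 0.0106
grip_force: 35.0
 0.002, -0.001]
ft_force: [-0.2, 0.1, -1.2]
grip_width: 0.0108
grip_force: 35.0
001, -0.001, 0.0]
ft_force: [0.9, 0.5, -0.9]
grip_width: 0.011
grip_force: 35.0
0, -0.002, 0.0]
ft_force: [0.2, -0.2, -1.4]
grip_width: 0.0107
grip_force: 35.0
, -0.002, -0.0]
ft_force: [0.9, -0.1, -1.7]
grip_width: 0.0108
grip_force: 35.0
0, -0.002, -0.0]
ft_force: [0.3, 0.8, -1.9]
grip_width: 0.0109
grip_force: 35.0
time: 37.4
position: [0.4408, -0.0887, 0.2438]
tool_rot: [1.0, -0.0, -0.001, -0.001]
ft_force: [0.4, 0.7, -2.0]
grip_width: 0.0108
grip_force: 35.0
01, -0.001, -0.0]
ft_force: [0.2, 0.7, -1.3]
grip_width: 0.011
grip_force: 35.0
time: 38.57
position: [0.4424, -0.0894, 0.099]
tool_rot: [1.0, 0.0, 0.001, 0.0]
ft_force: [0.5, -0.2, -1.3]
grip_width: 0.0111
grip_force: 35.0
```

```bash
i="python3 -m inch"
$i '[0,0,0.01,0,0,0, 0,0,0.02,0,0,0, 0,0,0.03,0,0,0, 0,0,0.04,0,0,0, 0,0,0.047,0,0,0, 0,0,0.05,0,0,0, 0,0,0.05,0,0,0, 0,0,0.05,0,0,0]'
```

```text
time: 39.23
position: [0.4418, -0.0893, 0.0945]
tool_rot: [1.0, 0.0, 0.0, 0.0]
ft_force: [-0.5, -0.6, 5.7]
grip_width: 0.0112
grip_force: 35.0
```

Contact. Release, rise and check everything from both cameras.

```bash
i="python3 -m inch"
$i '[0,0,0,0,0,0, 0,0,0,0,0,0, 0,0,0,0,0,0, 0,0,0,0,0,0, 0,0,0,0,0,0, 0,0,0,0,0,0, 0,0,0,0,0,0]' 60 | tail -c 80
$i '[0,0,-0.1,0,0,0, 0,0,-0.3,0,0,0, 0,0,-0.55,0,0,0, 0,0,-0.8,0,0,0, 0,0,-1,0,0,0]' | tail -c 80
$i '[0,0,-0.25,0,0,0, 0,0,-0.5,0,0,0, 0,0,-0.75,0,0,0, 0,0,-0.93,0,0,0, 0,0,-1,0,0,0]' | tail -c 20
$i '[0,-0.1,0,0,0,0, 0,-0.3,0,0,0,0, 0,-0.6,0,0,0,0, 0,-0.9,0,0,0,0]' | tail -c 20
$i '[0,-0.3,0,0,0,0, 0,-0.6,0,0,0,0, 0,-0.85,0,0,0,0, 0,-0.95,0,0,0,0, 0,-0.95,0,0,0,0, 0,-0.95,0,0,0,0, 0,-0.95,0,0,0,0]'
python3 - <<'E'
from h import *
T=dict(red=(.442,-.089),yellow=(.433,-.294),blue=(.622,-.2915),green=(.619,.275))
for t in ('top','scene'):
    j=snap(t,t+'6.png')
    for k in T: print(t,k,T[k],*fit(t,j,k,T[k],.010,.055))
E
```

```text
0.0, -0.0, -0.0]
ft_force: [-0.1, 0.1, -0.5]
grip_width: 0.0498
grip_force: 0.0
, 0.0, 0.0, 0.0]
ft_force: [0.1, -0.2, -0.3]
grip_width: 0.0599
grip_force: 0.0
601
grip_force: 0.0
.06
grip_force: 0.0
time: 41.57
position: [0.4417, 0.0581, 0.2538]
tool_rot: [1.0, -0.0, -0.0, 0.0]
ft_force: [-0.1, 0.5, 0.2]
grip_width: 0.06
grip_force: 0.0
top red (0.442, -0.089) [ 0.4425 -0.0908] 1.2
top yellow (0.433, -0.294) [ 0.4326 -0.2954] 1.14
top blue (0.622, -0.2915) [ 0.6225 -0.293 ] 1.06
top green (0.619, 0.275) [0.619  0.2738] 1.03
scene red (0.442, -0.089) [ 0.4425 -0.0887] 0.89
scene yellow (0.433, -0.294) [ 0.4327 -0.2928] 0.94
scene blue (0.622, -0.2915) [ 0.6223 -0.2918] 0.93
scene green (0.619, 0.275) [0.6159 0.2741] 0.89
```

View pics/scene6.png

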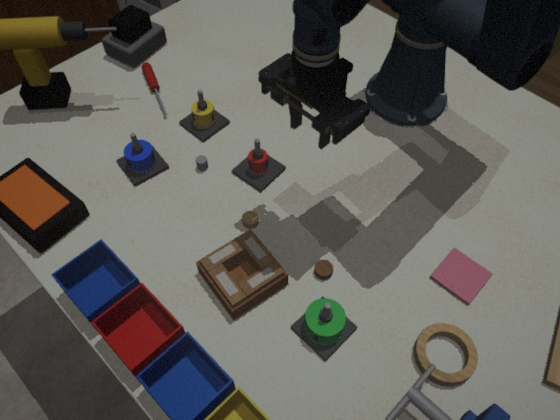

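All four saws stand upright on their own tiles: red (258,162), yellow (203,114), blue (139,156) and green (326,320). The fits put each within about 3 mm of its tile's centre, and the arm is clear.

```bash
python3 -c "
from rig import hand_in
print(hand_in())"
```

```text
the job is handed in; nothing more can be done
None
```

The job is handed in: all four hole saws stand upright, teeth down, on the tiles of their own colours, each within about 3 mm of centre by my camera fits, and none tipped; the arm was done at about 42 s of the 109 s allowed, and the hand-in gave no verdict.

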